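# Slide the small culture dish under the magnifier

### The job

Put the small culture dish on the open, funnel-shaped end of the viewing stand's track, right way up, and slide it along the track until it is centred under the magnifying lens, resting on the track floor against the stop. Leave it there and let go.

Things in the scene. Friction and masses are not known exactly. Their poses are not given: they have to be found in the camera images.
- dish: The small round culture dish, clear lid on, cream-yellow filling, one rigid disc: 56 mm diameter, 18 mm tall, 30 to 60 g, lying flat on the bench, right way up. Origin: centre of its underside, z up. Not wanted: two wide dishes (92 mm diameter, 16 mm tall) and a black-capped jar (48 mm diameter, 45 mm tall). The four stand in any order, 40 mm or more free round the small dish.
- viewer: Viewing stand, fixed to the bench: dark grey plate 240 (x) x 140 (y) x 10 mm, its top the track floor. Origin: centre of the plate's underside; x runs along the track from the open end to lens and stop, z up. Steel rails, 10 mm above the floor, guide the dish: 72 mm apart from x = -30 to 88 mm. A stop 14 mm high ends the track, face at x = 78 mm; a dish against it is centred under the lens.
- track_start (a point): Point on the track floor, mid-track in the funnel, at x = -60, y = 0, z = 10 mm in the stand's frame: a good place to set the dish down. The rails are about 88 mm apart here; they flare from 72 mm at x = -30 to 118 mm at x = -118 mm. No rail closes the open end at x = -120 mm. Axes as the stand's.
- lens (a point): Centre of the magnifying lens (clear, in a black ring of 48 mm outer diameter), at x = 50, y = 0, z = 40 mm in the stand's frame. Ring and its two arms (14 mm wide, along y to posts outside the rails) are 8 mm thick: underside 26 mm above the track floor, top 44 mm above the bench. The dish passes below; fingers pushing it from behind stay clear of the ring.
There are look-alikes about, which are no part of the job. What is shaped like the dish but purple or red is not meant.

How it is judged:
By the outcome, as a careful person would: the job done as asked, in the order asked, and still so for the second after the job is handed in, with the robot touching nothing.
It also fails if it takes over 45 s, if anything falls off the work surface, if the arm or the gripper's body presses on something with over 40 N, if the wrist force passes 120 N, or if a joint passes its speed limit or range.

### The arm

A 7-joint arm with a two-finger parallel gripper is mounted at the origin on the work surface. World frame = base frame: x ahead of the robot, y to its left, z up, the work surface at z = 0. Lengths are in m, angles in degrees, forces in N, time in s.
With the tool pointing down it reaches from about 0.4 to 0.85 m from the base axis. Payload 4.4 kg.
Tool frame: the origin (TCP) lies at the very end of the fingers, on their centre line; the grasp point (between the pads) lies 19 mm behind it; z points along the fingers, y is the line along which they close (so a half turn about z gives the same grasp; the last joint's range is limited). The gripper opens to 94 mm and grips with 3 to 60 N. Pads are 16 mm wide; open, the fingers measure 119 mm over their backs; the gripper's body (75 mm by 177 mm) begins 78 mm behind the grasp point.
Start: joints at [-69.718, 36.005, 2.206, 86.941, -1.547, 57.084, -1.146], TCP at [0.265, 0.594, 0.205] pointing down, gripper open.
Joint ranges: [-175.42, 175.42], [-21.48, 121.26], [-71.46, 75.88], [10.55, 141.38], [-63.04, 243.04], [13.31, 113.54], [-168.57, 168.57]. Speed limits (degrees/s): [147.25, 147.25, 180, 180, 180, 180, 180].

### API

Orientations are given as [roll, pitch, yaw] about the fixed x, y, z axes, in that order (R = Rz(yaw) Ry(pitch) Rx(roll)).
In Python, from plant import robot, imaging gives the robot as it stands.
- The arm moves only by the shell command python3 -m pendant 'ROWS' [FORCE]. ROWS is JSON, a list of rows, each an object of numbers: "dx", "dy", "dz": the shift along the world's x, y, z in units of 250 mm (1.0 is 250 mm); "turn": the turn about the world's z in units of pi/2 rad (1.0 is pi/2 rad); "gripper": the opening, from 0 (shut) to 1 (fully open). In form: [{"dx": .., "dy": .., "dz": .., "turn": .., "gripper": ..}, ...]. A call has 1 to 12 rows; each row is the pose to reach, as a shift and turn from the pose commanded when the call began; what a row does not reach only later rows make up. A row lasts 1/12 s, in which the tool goes at most 41.7 mm and 7.16 degrees, less where a joint would pass 70% of its speed; a pose out of reach is approached as far as the arm can. A call with a number of a shift or a turn outside -1 to 1 is refused whole. A call with a gripper value outside its range is refused whole. The fingers move at their own pace and stop on an object; FORCE is the grip in N (left out, the last holds). Time passes only in rows, so rows that repeat a pose let the fingers close. It gives the time, the measured TCP pose, the force, the opening and the grip force at its end, in the units of the state.
- robot.get_obs(): the state, without advancing time (a new reading comes with each control period).
- imaging.get_image(name): name is "scene" or "top"; returns a dict with "image" (420x560x3 uint8, red, green, blue), "range_z" (420x560 float32, m along the optical axis (not along the pixel's ray), 0 where there is no reading), "intrinsics" (3x3 intrinsics, pixels), "k1" (the pictures are not rectified: a ray, as slopes to the right and down, at radius r is drawn at 1 + k1 r^2 times it, then the intrinsics apply), "rvec" (rotation vector, rad) and "tvec" (3), from world to camera coordinates, as OpenCV has them. Camera axes: x right, y down, z forward; pixel columns grow to the right and rows downward; lengths in m; the calibration is good to about 2 mm. A picture is of the moment at which its call begins.
- robot.sign_off(): hands the job in; it is judged then, once.
The state is a dict: "t": time; "q": joint angles; "joint_velocities": joint speeds; "joint_torque": joint torques, N m; "tool_pos": TCP position; "ee_rot": TCP orientation; "ft_force": force on the tool from outside, world axes, zero at the start; "ft_torque": the same for the moment, N m; "opening": finger opening in m; "grip_force": force on a finger pad.
Only numpy, scipy, OpenCV 4.12 (cv2) and the standard library are available. Lean on these libraries where they do the work, as an engineer would, in place of code of your own. Each camera call takes 0.05 s, during which the arm holds its last target. There are 200 camera calls.

## Working session

There is one attempt and no reset: what is moved stays moved. The work goes in short steps, Python scripts to look and compute and a shell command to move; the robot and the scene stay as the last step left them, time stands still between calls to the robot, and variables do not carry over. Pictures are saved under pics/ and viewed, at most 10 in all, crops included, and the job is handed in when it is done.

```bash
mkdir -p pics; ls
python3 - <<'E'
from plant import robot, imaging
import cv2,numpy as np
for n in("top","scene"):
    d=imaging.get_image(n); np.savez(f"pics/{n}0.npz",**d)
    cv2.imwrite(f"pics/{n}0.png",d["image"][...,::-1]); print(d["intrinsics"],d["k1"],d["rvec"],d["tvec"])
print(robot.get_obs())
E
```

```text
pics
[[535.8281719    0.         264.92128525]
 [  0.         535.8281719  204.59297722]
 [  0.           0.           1.        ]] -0.022716313991980406 [ 2.11489621 -2.1599638   0.20083484] [-0.06838299  0.60012348  1.17836773]
[[396.96654452   0.         280.39217626]
 [  0.         396.96654452 211.4194009 ]
 [  0.           0.           1.        ]] -0.04624476163070194 [ 2.0836436   0.93025833 -0.47112075] [-0.31848648 -0.24829083  1.25669961]
{'t': 0.1, 'q': array([-69.71864637,  36.05160052,   2.20302721,  86.985923  ,
        -1.54556399,  57.08326064,  -1.1461758 ]), 'joint_velocities': array([ 0.04074866, -0.10519929, -0.05789046, -0.2303513 , -0.03252975,
        0.10306899,  0.014922  ]), 'joint_torque': array([ 2.53932049e-03, -5.50786829e+01,  1.14735056e+00, -1.87114853e+01,
       -5.21103968e-02,  1.92231528e-02,  4.90641196e-05]), 'tool_pos': array([0.26466716, 0.59307237, 0.20469324]), 'ee_rot': array([-1.79908922e+02,  2.06777482e-03,  1.55948953e+02]), 'ft_force': array([-0.03366569, -0.80754872, -0.63196047]), 'ft_torque': array([-0.00047569,  0.01899617, -0.00841802]), 'grip_force': 0.0, 'opening': 0.0940944268092779}
```

View pics/top0.png

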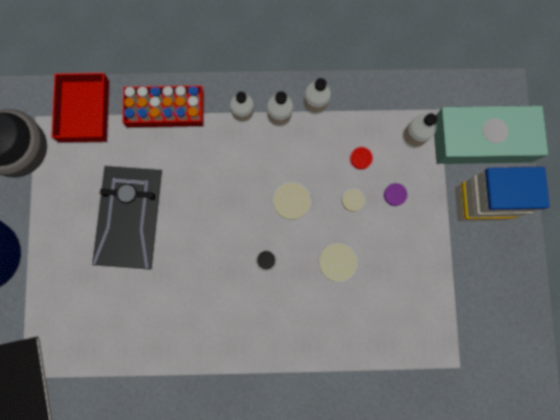

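View pics/scene0.png

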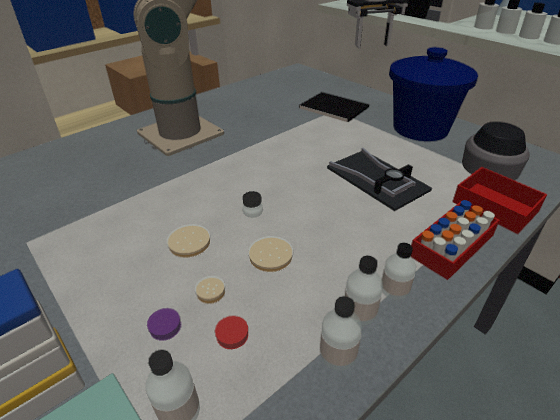

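The top view shows the small dish at about (353,200), with purple (395,195) and red (361,158) decoys. The wide dishes are at (292,200) and (338,262), the jar at (266,260). The stand has its lens at (127,193) and its open end near row 267. The scene view agrees.

```bash
cat > h.py <<'E'
import cv2,numpy as np
from scipy.optimize import least_squares
def world(d,px,z):
    "pixels -> world xy on plane z"
    K=d["intrinsics"];k=float(d["k1"]);R=cv2.Rodrigues(d["rvec"])[0];t=d["tvec"].ravel()
    p=cv2.undistortPoints(np.float64(px).reshape(-1,1,2),K,np.array([k,0,0,0.])).reshape(-1,2)
    r=np.c_[p,np.ones(len(p))]@R; c=-R.T@t
    return (c+r*((z-c[2])/r[:,2:]))[:,:2]
def blob(mask,seed):
    n,l,s,c=cv2.connectedComponentsWithStats(mask.astype(np.uint8))
    i=l[seed[1],seed[0]]; return l==i,c[i],s[i]
def dish(d,seed):
    hsv=cv2.cvtColor(d["image"],cv2.COLOR_RGB2HSV)
    m=(hsv[...,1]>45)&(hsv[...,0]>15)&(hsv[...,0]<45)
    b,c,s=blob(m,seed); return c,s
E
python3 - <<'E'
from h import *
for n,sd in(("top",(353,200)),("scene",(209,289))):
    d=dict(np.load(f"pics/{n}0.npz")); c,s=dish(d,sd); print(n,c,s,world(d,[c],.018 if n=="top" else .014))
d=dict(np.load("pics/top0.npz")); im=d["image"]
print(im[200,353],im[230,128],im[230,200],d["range_z"][200,353])
g=im.max(2); b,c,s=blob((g<95),(128,230)); print(c,s)
b=cv2.morphologyEx(b.astype(np.uint8),cv2.MORPH_CLOSE,np.ones((9,9)))
cs=max(cv2.findContours(b,0,1)[0],key=cv2.contourArea)
w=world(d,cs[:,0,:],.010).astype(np.float32); r=cv2.minAreaRect(w); print(r,cv2.boxPoints(r)); print("lens",world(d,[(127,193)],.044),"open",world(d,[(122,267)],.01))
cv2.imwrite("pics/crop.png",cv2.resize(im[150:285,80:180,::-1],None,fx=4,fy=4,interpolation=2))
E
```

```text
top [278.98522724 209.64264715] [     0      0    560    420 232658] [[ 0.59181628 -0.11449952]]
scene [210.12683824 290.32904412] [196 278  29  26 544] [[ 0.61794391 -0.29344675]]
[161 158 135] [54 57 57] [146 145 145] 1.2681024
[127.27033865 217.99883223] [  93  166   69  103 5138]
((0.5845801830291748, 0.24593719840049744), (0.14162783324718475, 0.23739103972911835), 84.6983871459961) [[0.45984933 0.18639353]
 [0.69622487 0.16445892]
 [0.709311   0.30548087]
 [0.4729355  0.32741547]]
lens [[0.63369162 0.23788831]] open [[0.46523186 0.2540663 ]]
```

View pics/crop.png

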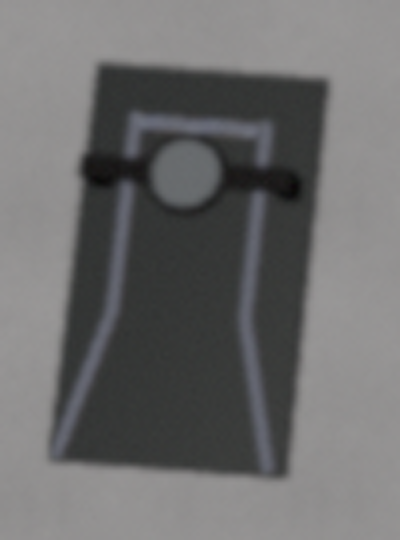

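The crop shows the stand clearly: open end at the bottom, lens at crop (187,174), rails flaring downward. The plate corners are at crop (98,65), (328,80), (287,475) and (50,460).

```bash
sed -i 's/>45)&(hsv/>27)\&(hsv/' h.py
python3 - <<'E'
from h import *
d=dict(np.load("pics/top0.npz")); c,s=dish(d,(353,200)); p=world(d,[c],.018);print("dish",c,s,p)
f=lambda q:np.array(q)/4.+[79.6,149.6]
w=world(d,f([(98,65),(328,80),(287,475),(50,460)]),.01);print(w,w.mean(0))
a=(w[0]+w[1]-w[2]-w[3]);print(np.degrees(np.arctan2(a[1],a[0])),np.linalg.norm(a)/2)
rl=world(d,f([(134,118),(268,128),(120,310),(243,318),(57,455),(268,470)]),.02);print(rl)
print("lens",world(d,f([(187,174)]),.044))
# subpixel plate edges: long sides
print("near objects",world(d,[(292,200),(338,262),(361,158),(395,195)],.016))
ds=dict(np.load("pics/scene0.npz")); 
for z in(.014,.018):
  c,s=dish(ds,(209,289));print(c,s,world(ds,[c],z))
E
```

```text
dish [352.34417344 200.08672087] [342 190  22  21 369] [[ 0.61127875 -0.28920646]]
[[0.70822188 0.30276445]
 [0.69621198 0.16447967]
 [0.46072594 0.1857666 ]
 [0.47218461 0.32382279]] [0.5843361  0.24420838]
-5.131695455034642 0.23671045660529047
[[0.67285555 0.27751685]
 [0.66519643 0.19790904]
 [0.55807984 0.28264565]
 [0.5519303  0.21070919]
 [0.47430559 0.31680057]
 [0.46323329 0.19479441]]
lens [[0.63348532 0.23938907]]
near objects [[ 0.61469277 -0.14607706]
 [ 0.46586369 -0.2487446 ]
 [ 0.71429055 -0.31573653]
 [ 0.62193988 -0.39225851]]
[210.06988353 290.34941764] [196 278  29  26 601] [[ 0.61791414 -0.2935526 ]]
[210.06988353 290.34941764] [196 278  29  26 601] [[ 0.62112982 -0.29508171]]
```

```bash
python3 -m pendant '[{"dx":0.35,"dy":-0.88,"turn":-0.4,"gripper":0.81},{"dx":0.35,"dy":-0.88,"turn":-0.4,"gripper":0.81},{"dx":0.35,"dy":-0.88,"turn":-0.4,"gripper":0.81},{"dx":0.35,"dy":-0.88,"turn":-0.4,"gripper":0.81},{"dx":0.35,"dy":-0.88,"turn":-0.4,"gripper":0.81},{"dx":0.35,"dy":-0.88,"turn":-0.4,"gripper":0.81},{"dx":0.35,"dy":-0.88,"turn":-0.4,"gripper":0.81}]' 20
python3 -m pendant '[{"dx":0.35,"dy":-0.88,"turn":-0.39,"gripper":0.81},{"dx":0.35,"dy":-0.88,"turn":-0.39,"gripper":0.81},{"dx":0.35,"dy":-0.88,"turn":-0.39,"gripper":0.81},{"dx":0.35,"dy":-0.88,"turn":-0.39,"gripper":0.81},{"dx":0.35,"dy":-0.88,"turn":-0.39,"gripper":0.81},{"dx":0.35,"dy":-0.88,"turn":-0.39,"gripper":0.81},{"dx":0.35,"dy":-0.88,"turn":-0.39,"gripper":0.81}]'
python3 -m pendant '[{"dx":0.35,"dy":-0.88,"gripper":0.81},{"dx":0.35,"dy":-0.88,"gripper":0.81},{"dx":0.35,"dy":-0.88,"gripper":0.81},{"dx":0.35,"dy":-0.88,"gripper":0.81},{"dx":0.35,"dy":-0.88,"gripper":0.81},{"dx":0.35,"dy":-0.88,"gripper":0.81},{"dx":0.35,"dy":-0.88,"gripper":0.81}]'
python3 -m pendant '[{"dx":0.34,"dy":-0.88,"dz":-0.3,"gripper":0.81},{"dx":0.34,"dy":-0.88,"dz":-0.3,"gripper":0.81},{"dx":0.34,"dy":-0.88,"dz":-0.3,"gripper":0.81},{"dx":0.34,"dy":-0.88,"dz":-0.3,"gripper":0.81},{"dx":0.34,"dy":-0.88,"dz":-0.3,"gripper":0.81},{"dx":0.34,"dy":-0.88,"dz":-0.3,"gripper":0.81},{"dx":0.34,"dy":-0.88,"dz":-0.3,"gripper":0.81},{"dx":0.34,"dy":-0.88,"dz":-0.3,"gripper":0.81}]'
```

```text
invalid input
invalid input
invalid input
invalid input
```

```bash
python3 -m pendant '[{"dx":0.35,"dy":-0.88,"dz":0,"turn":-0.4,"gripper":0.81},{"dx":0.35,"dy":-0.88,"dz":0,"turn":-0.4,"gripper":0.81},{"dx":0.35,"dy":-0.88,"dz":0,"turn":-0.4,"gripper":0.81},{"dx":0.35,"dy":-0.88,"dz":0,"turn":-0.4,"gripper":0.81},{"dx":0.35,"dy":-0.88,"dz":0,"turn":-0.4,"gripper":0.81},{"dx":0.35,"dy":-0.88,"dz":0,"turn":-0.4,"gripper":0.81},{"dx":0.35,"dy":-0.88,"dz":0,"turn":-0.4,"gripper":0.81}]' 20
```

```text
t: 0.68
tool_pos: [0.3552, 0.3663, 0.2056]
ee_rot: [-179.9, 0.2, 119.4]
ft_force: [-0.0, -0.3, -0.2]
opening: 0.0761
grip_force: 0.0
```

```bash
python3 -m pendant '[{"dx":0.35,"dy":-0.88,"dz":0,"turn":-0.39,"gripper":0.81},{"dx":0.35,"dy":-0.88,"dz":0,"turn":-0.39,"gripper":0.81},{"dx":0.35,"dy":-0.88,"dz":0,"turn":-0.39,"gripper":0.81},{"dx":0.35,"dy":-0.88,"dz":0,"turn":-0.39,"gripper":0.81},{"dx":0.35,"dy":-0.88,"dz":0,"turn":-0.39,"gripper":0.81},{"dx":0.35,"dy":-0.88,"dz":0,"turn":-0.39,"gripper":0.81},{"dx":0.35,"dy":-0.88,"dz":0,"turn":-0.39,"gripper":0.81}]'
python3 -m pendant '[{"dx":0.35,"dy":-0.88,"dz":0,"turn":0,"gripper":0.81},{"dx":0.35,"dy":-0.88,"dz":0,"turn":0,"gripper":0.81},{"dx":0.35,"dy":-0.88,"dz":0,"turn":0,"gripper":0.81},{"dx":0.35,"dy":-0.88,"dz":0,"turn":0,"gripper":0.81},{"dx":0.35,"dy":-0.88,"dz":0,"turn":0,"gripper":0.81},{"dx":0.35,"dy":-0.88,"dz":0,"turn":0,"gripper":0.81},{"dx":0.35,"dy":-0.88,"dz":0,"turn":0,"gripper":0.81}]'
python3 -m pendant '[{"dx":0.34,"dy":-0.88,"dz":-0.4,"turn":0,"gripper":0.81},{"dx":0.34,"dy":-0.88,"dz":-0.4,"turn":0,"gripper":0.81},{"dx":0.34,"dy":-0.88,"dz":-0.4,"turn":0,"gripper":0.81},{"dx":0.34,"dy":-0.88,"dz":-0.4,"turn":0,"gripper":0.81},{"dx":0.34,"dy":-0.88,"dz":-0.4,"turn":0,"gripper":0.81},{"dx":0.34,"dy":-0.88,"dz":-0.4,"turn":0,"gripper":0.81},{"dx":0.34,"dy":-0.88,"dz":-0.4,"turn":0,"gripper":0.81},{"dx":0.34,"dy":-0.88,"dz":-0.4,"turn":0,"gripper":0.81},{"dx":0.34,"dy":-0.88,"dz":-0.4,"turn":0,"gripper":0.81}]'
```

```text
t: 1.27
tool_pos: [0.4421, 0.1475, 0.2058]
ee_rot: [179.9, 0.1, 84.3]
ft_force: [0.1, -0.2, -1.3]
opening: 0.0763
grip_force: 0.0
t: 1.85
tool_pos: [0.5294, -0.0729, 0.2056]
ee_rot: [179.8, 0.2, 84.4]
ft_force: [-0.4, -0.8, 0.4]
opening: 0.0765
grip_force: 0.0
t: 2.6
tool_pos: [0.6125, -0.2839, 0.1047]
ee_rot: [-179.9, -0.1, 84.9]
ft_force: [0.3, 0.6, -1.3]
opening: 0.0762
grip_force: 0.0
```

```bash
python3 -m pendant '[{"dx":0,"dy":-0.02,"dz":-0.15,"turn":0,"gripper":0.81},{"dx":0,"dy":-0.02,"dz":-0.25,"turn":0,"gripper":0.81},{"dx":0,"dy":-0.02,"dz":-0.33,"turn":0,"gripper":0.81},{"dx":0,"dy":-0.02,"dz":-0.4,"turn":0,"gripper":0.81},{"dx":0,"dy":-0.02,"dz":-0.4,"turn":0,"gripper":0.81},{"dx":0,"dy":-0.02,"dz":-0.4,"turn":0,"gripper":0.81}]'
python3 -c "
from plant import imaging
import cv2
cv2.imwrite('pics/g.png',cv2.resize(imaging.get_image('scene')['image'][190:350,130:330,::-1],None,fx=3,fy=3))"
```

```text
t: 3.1
tool_pos: [0.6129, -0.2882, 0.0058]
ee_rot: [-180.0, -0.1, 85.0]
ft_force: [0.0, -0.9, -0.1]
opening: 0.0763
grip_force: 0.0
```

View pics/g.png

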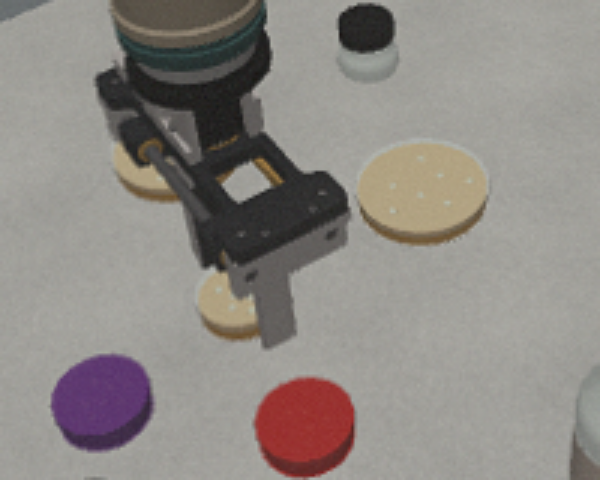

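The fingers straddle the small dish: its visible centre is near crop (240,300) and the near fingertip is at (278,345), so the tool is about 3 mm off in y. I'll shift it, close and lift.

```bash
python3 -m pendant '[{"dx":0,"dy":-0.01,"dz":0,"turn":0,"gripper":0.81},{"dx":0,"dy":-0.01,"dz":0,"turn":0,"gripper":0.5},{"dx":0,"dy":-0.01,"dz":0,"turn":0,"gripper":0.5},{"dx":0,"dy":-0.01,"dz":0,"turn":0,"gripper":0.5},{"dx":0,"dy":-0.01,"dz":0,"turn":0,"gripper":0.5},{"dx":0,"dy":-0.01,"dz":0,"turn":0,"gripper":0.5},{"dx":0,"dy":-0.01,"dz":0,"turn":0,"gripper":0.5}]' 15
python3 -m pendant '[{"dx":0,"dy":0,"dz":0.1,"turn":0,"gripper":0.5},{"dx":0,"dy":0,"dz":0.2,"turn":0,"gripper":0.5},{"dx":0,"dy":0,"dz":0.35,"turn":0,"gripper":0.5},{"dx":0,"dy":0,"dz":0.4,"turn":0,"gripper":0.5},{"dx":0,"dy":0,"dz":0.4,"turn":0,"gripper":0.5}]'
```

```text
t: 3.73
tool_pos: [0.6127, -0.2941, 0.0061]
ee_rot: [180.0, 0.0, 84.8]
ft_force: [-0.6, 1.2, 5.4]
opening: 0.0556
grip_force: 15.0
t: 4.15
tool_pos: [0.6148, -0.2955, 0.1093]
ee_rot: [179.6, 0.2, 84.8]
ft_force: [0.7, -0.4, -1.2]
opening: 0.0559
grip_force: 15.0
```

```bash
python3 -m pendant '[{"dx":-0.02,"dy":0.1,"dz":0,"turn":0,"gripper":0.5},{"dx":-0.03,"dy":0.22,"dz":0,"turn":0,"gripper":0.5},{"dx":-0.05,"dy":0.34,"dz":0,"turn":0,"gripper":0.5},{"dx":-0.07,"dy":0.46,"dz":0,"turn":0,"gripper":0.5},{"dx":-0.09,"dy":0.58,"dz":0,"turn":0,"gripper":0.5},{"dx":-0.12,"dy":0.7,"dz":0,"turn":0,"gripper":0.5}]'
python3 -m pendant '[{"dx":-0.02,"dy":0.12,"dz":0,"turn":0,"gripper":0.5},{"dx":-0.03,"dy":0.24,"dz":0,"turn":0,"gripper":0.5},{"dx":-0.05,"dy":0.36,"dz":0,"turn":0,"gripper":0.5},{"dx":-0.07,"dy":0.48,"dz":0,"turn":0,"gripper":0.5},{"dx":-0.09,"dy":0.6,"dz":0,"turn":0,"gripper":0.5},{"dx":-0.12,"dy":0.72,"dz":0,"turn":0,"gripper":0.5}]'
python3 -m pendant '[{"dx":-0.02,"dy":0.12,"dz":0,"turn":0,"gripper":0.5},{"dx":-0.03,"dy":0.24,"dz":0,"turn":0,"gripper":0.5},{"dx":-0.05,"dy":0.36,"dz":0,"turn":0,"gripper":0.5},{"dx":-0.07,"dy":0.48,"dz":0,"turn":0,"gripper":0.5},{"dx":-0.09,"dy":0.6,"dz":0,"turn":0,"gripper":0.5},{"dx":-0.12,"dy":0.7,"dz":0,"turn":0,"gripper":0.5},{"dx":-0.12,"dy":0.75,"dz":0,"turn":0,"gripper":0.5},{"dx":-0.12,"dy":0.75,"dz":0,"turn":0,"gripper":0.5},{"dx":-0.12,"dy":0.75,"dz":0,"turn":0,"gripper":0.5}]'
```

```text
t: 4.65
tool_pos: [0.5812, -0.1171, 0.1036]
ee_rot: [-179.9, -0.0, 84.9]
ft_force: [0.9, -0.5, 0.1]
opening: 0.0555
grip_force: 15.0
t: 5.15
tool_pos: [0.5512, 0.0625, 0.1039]
ee_rot: [-179.9, 0.0, 84.9]
ft_force: [0.5, 1.2, -0.6]
opening: 0.0555
grip_force: 15.0
t: 5.9
tool_pos: [0.5223, 0.2475, 0.1046]
ee_rot: [-180.0, 0.1, 84.9]
ft_force: [-0.1, -0.9, 0.3]
opening: 0.0551
grip_force: 15.0
```

```bash
python3 -m pendant '[{"dx":0.01,"dy":0.01,"dz":-0.1,"turn":0,"gripper":0.5},{"dx":0.01,"dy":0.01,"dz":-0.2,"turn":0,"gripper":0.5},{"dx":0.01,"dy":0.01,"dz":-0.28,"turn":0,"gripper":0.5},{"dx":0.01,"dy":0.01,"dz":-0.33,"turn":0,"gripper":0.5},{"dx":0.01,"dy":0.01,"dz":-0.35,"turn":0,"gripper":0.5},{"dx":0.01,"dy":0.01,"dz":-0.35,"turn":0,"gripper":0.5},{"dx":0.01,"dy":0.01,"dz":-0.35,"turn":0,"gripper":0.5}]'
python3 -c "
from plant import imaging
import cv2
cv2.imwrite('pics/p.png',cv2.resize(imaging.get_image('scene')['image'][90:240,300:460,::-1],None,fx=4,fy=4))"
```

```text
t: 6.48
tool_pos: [0.5258, 0.2501, 0.0185]
ee_rot: [179.9, 0.0, 84.8]
ft_force: [1.0, -0.8, -0.2]
opening: 0.0556
grip_force: 15.0
```

View pics/p.png

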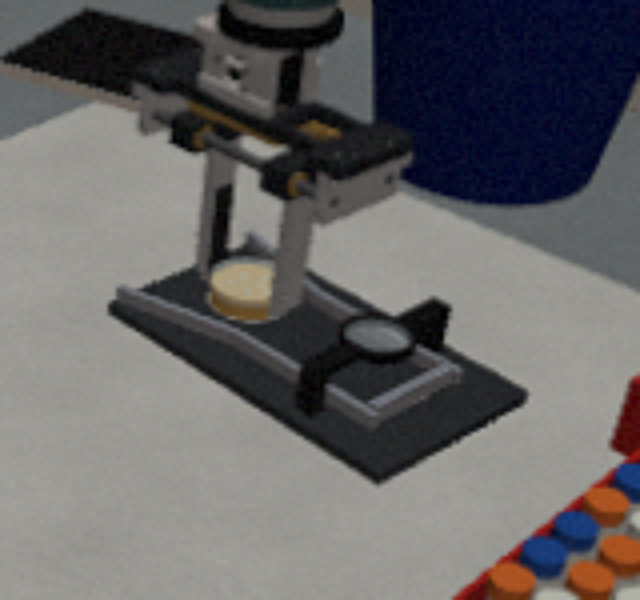

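The dish hangs level between the flared rails, at crop (245,285), just above the floor with no contact yet. Next: lower 2.5 mm, open, and raise.

```bash
python3 -m pendant '[{"dx":0,"dy":0,"dz":-0.008,"turn":0,"gripper":0.5},{"dx":0,"dy":0,"dz":-0.01,"turn":0,"gripper":0.5},{"dx":0,"dy":0,"dz":-0.01,"turn":0,"gripper":0.5}]'
python3 -m pendant '[{"dx":0,"dy":0,"dz":0,"turn":0,"gripper":0.8},{"dx":0,"dy":0,"dz":0,"turn":0,"gripper":0.8},{"dx":0,"dy":0,"dz":0,"turn":0,"gripper":0.8},{"dx":0,"dy":0,"dz":0,"turn":0,"gripper":0.8},{"dx":0,"dy":0,"dz":0.1,"turn":0,"gripper":0.8},{"dx":0,"dy":0,"dz":0.2,"turn":0,"gripper":0.8},{"dx":0,"dy":0,"dz":0.3,"turn":0,"gripper":0.8},{"dx":0,"dy":0,"dz":0.3,"turn":0,"gripper":0.8}]'
```

```text
t: 6.78
tool_pos: [0.5251, 0.2514, 0.016]
ee_rot: [180.0, -0.0, 84.9]
ft_force: [0.7, -0.1, -0.1]
opening: 0.0556
grip_force: 15.0
t: 7.45
tool_pos: [0.528, 0.252, 0.0948]
ee_rot: [179.6, -0.2, 84.8]
ft_force: [1.1, -1.5, 0.1]
opening: 0.0752
grip_force: 0.0
```

```bash
python3 -m pendant '[{"dx":-0.1,"dy":0.01,"dz":0,"turn":1,"gripper":0.32},{"dx":-0.21,"dy":0.015,"dz":0,"turn":1,"gripper":0.32},{"dx":-0.21,"dy":0.015,"dz":0,"turn":1,"gripper":0.32},{"dx":-0.21,"dy":0.015,"dz":0,"turn":1,"gripper":0.32},{"dx":-0.21,"dy":0.015,"dz":0,"turn":1,"gripper":0.32},{"dx":-0.21,"dy":0.015,"dz":0,"turn":1,"gripper":0.32},{"dx":-0.21,"dy":0.015,"dz":0,"turn":1,"gripper":0.32},{"dx":-0.21,"dy":0.015,"dz":0,"turn":1,"gripper":0.32},{"dx":-0.21,"dy":0.015,"dz":0,"turn":1,"gripper":0.32},{"dx":-0.21,"dy":0.015,"dz":0,"turn":1,"gripper":0.32},{"dx":-0.21,"dy":0.015,"dz":0,"turn":1,"gripper":0.32},{"dx":-0.21,"dy":0.015,"dz":0,"turn":1,"gripper":0.32}]'
python3 -m pendant '[{"dx":0,"dy":0,"dz":0,"turn":0.045,"gripper":0.32},{"dx":0,"dy":0,"dz":0,"turn":0.045,"gripper":0.32},{"dx":0,"dy":0,"dz":0,"turn":0.045,"gripper":0.32}]'
python3 - <<'E'
from h import *
from plant import imaging
d=imaging.get_image("top"); cv2.imwrite("pics/t2.png",cv2.resize(d["image"][130:290,60:220,::-1],None,fx=3.5,fy=3.5))
E
```

```text
t: 8.45
tool_pos: [0.4721, 0.2547, 0.09]
ee_rot: [-180.0, -0.0, 171.1]
ft_force: [-0.4, -0.2, -0.3]
opening: 0.0302
grip_force: 0.0
t: 8.7
tool_pos: [0.4722, 0.2546, 0.0901]
ee_rot: [180.0, -0.0, 174.7]
ft_force: [-1.0, 1.0, -0.3]
opening: 0.0301
grip_force: 0.0
```

View pics/t2.png

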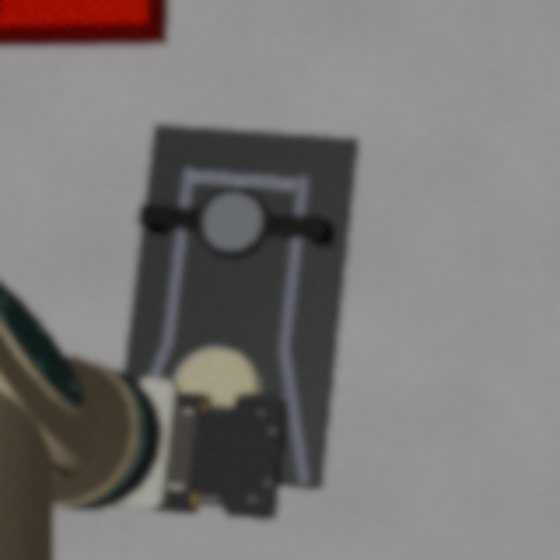

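The dish lies in the funnel near crop (218,387), mid-track (rail midpoint about 222), and the fingers are above the open end behind it. Next: lower and push.

```bash
python3 -m pendant '[{"dx":0,"dy":0,"dz":-0.1,"turn":0,"gripper":0.32},{"dx":0,"dy":0,"dz":-0.2,"turn":0,"gripper":0.32},{"dx":0,"dy":0,"dz":-0.27,"turn":0,"gripper":0.32},{"dx":0,"dy":0,"dz":-0.295,"turn":0,"gripper":0.32},{"dx":0,"dy":0,"dz":-0.295,"turn":0,"gripper":0.32}]'
python3 -m pendant '[{"dx":0.03,"dy":-0.003,"dz":0,"turn":0,"gripper":0.32},{"dx":0.06,"dy":-0.005,"dz":0,"turn":0,"gripper":0.32},{"dx":0.09,"dy":-0.008,"dz":0,"turn":0,"gripper":0.32},{"dx":0.12,"dy":-0.011,"dz":0,"turn":0,"gripper":0.32},{"dx":0.15,"dy":-0.014,"dz":0,"turn":0,"gripper":0.32},{"dx":0.18,"dy":-0.016,"dz":0,"turn":0,"gripper":0.32},{"dx":0.21,"dy":-0.019,"dz":0,"turn":0,"gripper":0.32},{"dx":0.24,"dy":-0.022,"dz":0,"turn":0,"gripper":0.32},{"dx":0.27,"dy":-0.025,"dz":0,"turn":0,"gripper":0.32},{"dx":0.3,"dy":-0.027,"dz":0,"turn":0,"gripper":0.32},{"dx":0.33,"dy":-0.03,"dz":0,"turn":0,"gripper":0.32},{"dx":0.35,"dy":-0.032,"dz":0,"turn":0,"gripper":0.32}]'
python3 - <<'E'
from h import *
from plant import imaging
d=imaging.get_image("scene"); np.savez("pics/s3.npz",**d);cv2.imwrite("pics/s3.png",cv2.resize(d["image"][90:240,300:460,::-1],None,fx=4,fy=4))
E
```

```text
t: 9.17
tool_pos: [0.4713, 0.2543, 0.0153]
ee_rot: [-179.9, -0.1, 174.8]
ft_force: [0.2, -0.5, 0.1]
opening: 0.0303
grip_force: 0.0
t: 10.17
tool_pos: [0.5611, 0.2466, 0.0167]
ee_rot: [180.0, 0.0, 174.8]
ft_force: [-0.1, 0.9, -0.9]
opening: 0.0302
grip_force: 0.1
```

View pics/s3.png

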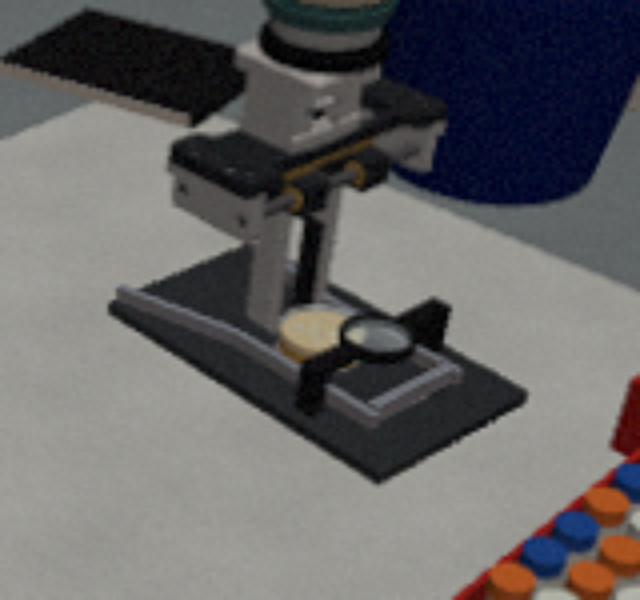

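The dish, at crop (318,335), slides centred ahead of the fingers and is entering under the ring. About 41 mm remain.

```bash
python3 -m pendant '[{"dx":0.02,"dy":-0.002,"dz":0,"turn":0,"gripper":0.32},{"dx":0.04,"dy":-0.004,"dz":0,"turn":0,"gripper":0.32},{"dx":0.06,"dy":-0.005,"dz":0,"turn":0,"gripper":0.32},{"dx":0.08,"dy":-0.007,"dz":0,"turn":0,"gripper":0.32},{"dx":0.1,"dy":-0.009,"dz":0,"turn":0,"gripper":0.32},{"dx":0.115,"dy":-0.01,"dz":0,"turn":0,"gripper":0.32},{"dx":0.13,"dy":-0.012,"dz":0,"turn":0,"gripper":0.32},{"dx":0.14,"dy":-0.013,"dz":0,"turn":0,"gripper":0.32},{"dx":0.14,"dy":-0.013,"dz":0,"turn":0,"gripper":0.32}]'
python3 -m pendant '[{"dx":0.004,"dy":0,"dz":0,"turn":0,"gripper":0.32},{"dx":0.008,"dy":-0.001,"dz":0,"turn":0,"gripper":0.32},{"dx":0.012,"dy":-0.001,"dz":0,"turn":0,"gripper":0.32},{"dx":0.012,"dy":-0.001,"dz":0,"turn":0,"gripper":0.32}]'
```

```text
t: 10.97
tool_pos: [0.5956, 0.2434, 0.0167]
ee_rot: [180.0, 0.0, 174.8]
ft_force: [0.7, -0.5, 0.4]
opening: 0.0299
grip_force: 0.0
t: 11.3
tool_pos: [0.598, 0.2433, 0.0168]
ee_rot: [180.0, 0.0, 174.8]
ft_force: [0.5, 0.3, -0.8]
opening: 0.0298
grip_force: 0.0
```

Now creep until it meets the stop.

```bash
python3 -m pendant '[{"dx":0.004,"dy":0,"dz":0,"turn":0,"gripper":0.32},{"dx":0.008,"dy":-0.001,"dz":0,"turn":0,"gripper":0.32},{"dx":0.012,"dy":-0.001,"dz":0,"turn":0,"gripper":0.32},{"dx":0.012,"dy":-0.001,"dz":0,"turn":0,"gripper":0.32}]'
python3 -m pendant '[{"dx":0.003,"dy":0,"dz":0,"turn":0,"gripper":0.32},{"dx":0.006,"dy":0,"dz":0,"turn":0,"gripper":0.32},{"dx":0.006,"dy":0,"dz":0,"turn":0,"gripper":0.32}]'
python3 - <<'E'
from h import *
from plant import imaging
d=imaging.get_image("top"); e=imaging.get_image("scene")
a=cv2.resize(d["image"][155:245,90:180],None,fx=4.4,fy=4.4); b=cv2.resize(e["image"][135:225,340:430],None,fx=4.4,fy=4.4)
cv2.imwrite("pics/u.png",np.hstack([a,b])[...,::-1])
E
```

```text
t: 11.63
tool_pos: [0.6012, 0.243, 0.0168]
ee_rot: [180.0, 0.0, 174.8]
ft_force: [-0.8, 0.7, 0.4]
opening: 0.0302
grip_force: 0.0
t: 11.88
tool_pos: [0.6026, 0.2431, 0.0167]
ee_rot: [180.0, 0.0, 174.8]
ft_force: [-1.0, -0.1, 0.3]
opening: 0.0304
grip_force: 0.0
```

View pics/u.png

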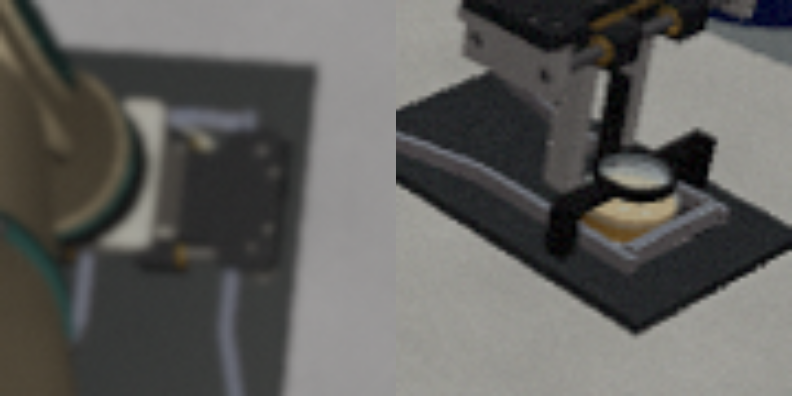

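The dish is under the lens, its far edge almost at the stop (right panel, about (680,215)). There is no contact force yet, so I keep creeping.

```bash
python3 -m pendant '[{"dx":0.003,"dy":0,"dz":0,"turn":0,"gripper":0.32},{"dx":0.006,"dy":0,"dz":0,"turn":0,"gripper":0.32},{"dx":0.006,"dy":0,"dz":0,"turn":0,"gripper":0.32}]'
python3 -m pendant '[{"dx":0.003,"dy":0,"dz":0,"turn":0,"gripper":0.32},{"dx":0.006,"dy":0,"dz":0,"turn":0,"gripper":0.32},{"dx":0.006,"dy":0,"dz":0,"turn":0,"gripper":0.32}]'
```

```text
t: 12.23
tool_pos: [0.603, 0.2431, 0.0166]
ee_rot: [-180.0, -0.1, 174.8]
ft_force: [-2.0, 0.2, 1.0]
opening: 0.0302
grip_force: 1.1
t: 12.48
tool_pos: [0.6033, 0.2431, 0.0164]
ee_rot: [-179.9, -0.2, 174.9]
ft_force: [-5.5, -0.5, 2.2]
opening: 0.03
grip_force: 2.7
```

Contact: the force is rising with the position stalled at the predicted spot. Back off, raise and look.

```bash
python3 -m pendant '[{"dx":-0.03,"dy":0.003,"dz":0,"turn":0,"gripper":0.32},{"dx":-0.1,"dy":0.009,"dz":0,"turn":0,"gripper":0.32},{"dx":-0.2,"dy":0.018,"dz":0,"turn":0,"gripper":0.32},{"dx":-0.3,"dy":0.027,"dz":0,"turn":0,"gripper":0.32},{"dx":-0.35,"dy":0.032,"dz":0.1,"turn":0,"gripper":0.32},{"dx":-0.35,"dy":0.032,"dz":0.25,"turn":0,"gripper":0.32},{"dx":-0.5,"dy":0.04,"dz":0.4,"turn":0,"gripper":0.32},{"dx":-0.5,"dy":0.04,"dz":0.5,"turn":0,"gripper":0.32},{"dx":-0.5,"dy":0.04,"dz":0.5,"turn":0,"gripper":0.32},{"dx":-0.5,"dy":0.04,"dz":0.5,"turn":0,"gripper":0.32}]'
python3 - <<'E'
from h import *
from plant import imaging
d=imaging.get_image("top"); e=imaging.get_image("scene")
a=cv2.resize(d["image"][155:245,90:180],None,fx=4.4,fy=4.4); b=cv2.resize(e["image"][135:225,340:430],None,fx=4.4,fy=4.4)
cv2.imwrite("pics/v.png",np.hstack([a,b])[...,::-1])
E
```

```text
t: 13.32
tool_pos: [0.4822, 0.2542, 0.144]
ee_rot: [179.8, 0.3, 174.9]
ft_force: [0.8, 0.7, -0.6]
opening: 0.0298
grip_force: 0.0
```

View pics/v.png

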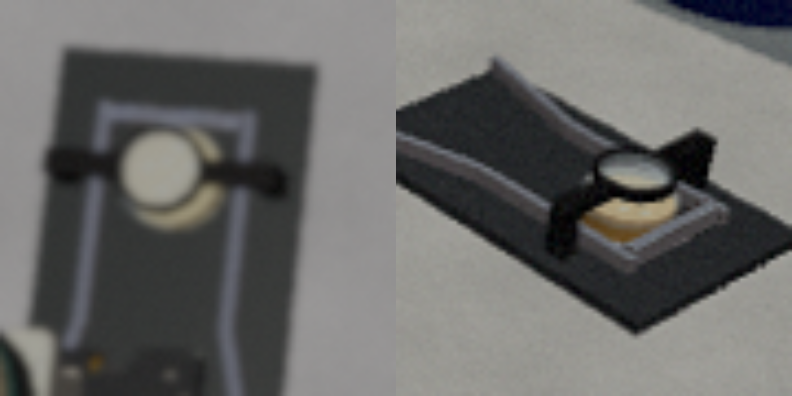

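The dish sits under the lens with its far edge at the stop; it is flat and the robot is clear. Top panel: dish edge at x≈222 on the right and y≈230 at the bottom. I'll check centring numerically.

Run:
```python
from h import *
from plant import imaging
d=imaging.get_image("top"); im=d["image"].astype(int)
m=((im[...,0]-im[...,2]>8)&(im.max(2)>85)).astype(np.uint8); m[:150]=0;m[215:]=0;m[:,:105]=0;m[:,150:]=0
c=max(cv2.findContours(m,0,1)[0],key=cv2.contourArea)[:,0]
c=c+0.0
w=world(d,c,.028); th=np.radians(-5.2); R=np.array([[np.cos(th),np.sin(th)],[-np.sin(th),np.cos(th)]])
s=(w-[.5843,.2449])@R.T*1000
h=s[(s[:,0]<32)|(s[:,1]<-15)]  # outer near/right arc
h=h[np.hypot(h[:,0]-50,h[:,1])>25]
f=least_squares(lambda p:np.hypot(h[:,0]-p[0],h[:,1]-p[1])-28,[50,0],loss="soft_l1"); print(len(h),f.x,np.abs(f.fun).mean())
```

```text
31 [49.04114954 -3.09605756] 1.133083834493016
```

```bash
python3 -c "
from plant import robot
print(robot.sign_off())"
```

```text
the job is handed in; nothing more can be done
None
```

The small dish lies right way up on the track floor against the stop, under the lens (measured about 1 mm off along the track and up to 3 mm across), with the gripper clear; the job is handed in, last motion ending at 13.3 s of the 45 s allowed.

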